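# Find the high spot of a mill flywheel with a dial gauge

## Task

The hand mill's blue flywheel is out of round and lies on the truing stand: slide the dial gauge up (its black thumb post moves it) until its sprung plunger bears lightly on the rim, and find the highest spot of the rim by turning the wheel (the wooden handle turns it) and watching the gauge; there is a second, lower high spot that must not be mistaken for it. Leave the wheel at rest with the highest spot under the plunger and the gauge still bearing on it. Never let the plunger press on the rim with more than 6 N (about 10 mm of its travel), and leave the other things on the worktop where they are.

Things in the scene. Friction and masses are not known exactly. Their poses are not given: they have to be found in the camera images.
- truing_stand: grey truing stand fixed to the worktop: a plate 262 x 70 x 16 mm on rubber feet. Origin on the worktop under the wheel's axis; its z is up; its -x direction runs from the wheel's axis along the gauge's slide way, so the gauge stands on the -x side of the wheel and slides along +x towards the wheel. (A tall wire dish rack fills the right end of the worktop.)
- wheel_axis (a point): point on the flywheel's upright axis, 46 mm above the worktop (height of the plunger, mid height of the steel rim, which spans 35 to 57 mm). The rim's outer radius varies smoothly from 62.6 to 68.2 mm with two high spots about half a turn apart, one 2 mm higher than the other; where they lie relative to the handle is unknown and differs from run to run.
- flywheel: flywheel lying flat on the stand; turns endlessly either way about its upright axis with 0.06 Nm of friction, so it stays where it is left. Origin on the worktop on its axis; its x axis points to the handle. Blue web 114 mm across, its top 50 mm above the worktop; hub nut top at 59 mm, 17 mm across; steel rim round it.
- handle (a point): centre (half-way up) of the upright wooden handle, 25 mm thick and 50 mm high (54 to 104 mm above the worktop), 38 mm from the wheel's axis. It revolves on its own pin, so a gripper that keeps its own direction can hold it fast all round the circle.
- gauge: dial gauge on its carriage: 49 mm dial facing up (top 58 mm above the worktop), plunger towards the wheel, black thumb post behind. Origin on the worktop under the dial's centre; x axis points to the wheel's axis. The carriage slides along it by up to 35 mm, held by about 9 N of friction, and stays where it is left; it starts drawn back, the plunger 7 to 23 mm clear of the rim.
- thumb_post (a point): place to grip the thumb post of the gauge's carriage, 79 mm above the worktop; post 14 mm wide across the slide direction, 18 mm along it, its top at 93 mm; 42 mm behind the dial's centre.
- plunger_tip (a point): centre of the plunger's 8 mm ball end, 46 mm above the worktop; while it bears on the rim it lies 4 mm further from the wheel's axis than the rim's surface there.
- gauge_plunger (a joint): how far the plunger is pressed in, m: 0 free, 0.012 at its stop. Spring 0.55 N at touch plus 0.55 N per mm (6 N at 10 mm). The red needle shows the same: at rest it points to the thumb post, and it turns clockwise from above 0.5 rad per mm (ticks 1 mm apart). A first setting of 1 to 2.5 mm is right whichever spot is under the plunger; it may lose touch over low spots.
- mug: green stoneware mug, 86 mm across, 96 mm high, a bystander; origin at the centre of its underside
- bowl: small white bowl, 115 mm across, 51 mm high, a bystander; origin at the centre of its underside
- glass: clear drinking glass upside down, 79 mm across, 90 mm high, a bystander; origin at the centre of its underside
- teaspoon: steel teaspoon, 130 mm long, lying flat, a bystander; origin at the centre of its underside
- spanner: steel spanner lying flat, a bystander; origin at the centre of its underside

How it is judged:
By the outcome, as a careful person would: the job done as asked, in the order asked, and still so for the second after the job is handed in, with the robot touching nothing.
It also fails if it takes over 72 s, if anything falls off the work surface, if the arm or the gripper's body presses on something with over 40 N, if the wrist force passes 120 N, or if a joint passes its speed limit or range.

## Robot

A 6-joint arm with a two-finger parallel gripper is mounted at the origin on a cart in front of the work surface, level with it; the furniture and walls round the work are solid. World frame = base frame: x ahead of the robot, y to its left, z up, the work surface at z = 0. Lengths are in mm, angles in rad, forces in N, time in s.
With the tool pointing down it reaches from about 350 to 775 mm from the base axis. Payload 7.3 kg.
Tool frame: the origin (TCP) lies at the very end of the fingers, on their centre line; the grasp point (between the pads) lies 19 mm behind it; x points along the fingers, z is the direction in which the jaws open and shut, and the axes are right-handed (so a half turn about x gives the same grasp; the last joint's range is limited). The gripper opens to 92 mm and grips with 3 to 60 N. Pads are 19 mm wide; open, the fingers measure 130 mm over their backs; the gripper's body (75 mm by 190 mm) begins 47 mm behind the grasp point.
Start: joints at [1.128, 0.342, 1.524, -0, 1.275, -0.146], TCP at [153.527, 502.07, 226.741] pointing down, gripper open.
Joint ranges: [-2.53, 2.53], [-0.77, 2.02], [0.04, 2.7], [-1, 4.14], [0.28, 2.66], [-3.11, 3.11]. Speed limits (rad/s): [2.57, 2.57, 3.14, 3.14, 3.14, 3.14].

## Interface

Orientations are given as [roll, pitch, yaw] about the fixed x, y, z axes, in that order (R = Rz(yaw) Ry(pitch) Rx(roll)).
In Python, from plant import * gives the robot as it stands.
- The arm moves only by the tool carry_out, never from a script. Its argument "rows" is a list of rows, each a list of 4 numbers: the shift along the world's x, y, z in mm, then the turn about the world's z in degrees. In form: [[x, y, z, twist], ...]. A call has 1 to 20 rows; each row is the pose to reach, as a shift and turn from the pose measured when the call began; what a row does not reach only later rows make up. A row lasts 1/12 s, in which the tool goes at most 41.7 mm and 7.16 degrees, less where a joint would pass 70% of its speed; a pose out of reach is approached as far as the arm can. A call with a gripper value outside its range is refused whole. "hand" is the finger opening in mm, from 0 to 91.8, set as the call begins (left out, the last holds). The fingers move at their own pace and stop on an object; the grip force is fixed at half the most. Time passes only in rows, so rows that repeat a pose let the fingers close. It gives the time, the measured TCP pose, the force and the opening at its end, in the units of the state.
- get_obs(): the state, without advancing time (a new reading comes with each control period).
- capture(name): name is "scene" or "top" or "wrist"; returns the picture (400x640x3 uint8, red, green, blue); there is no depth.
- camera_info(name): a dict with "camera_matrix" (3x3 intrinsics, pixels), "pose" (4x4, takes a point from camera to world coordinates); the wrist camera has in their place "mount" (4x4, takes a point from camera to tool coordinates, whose origin is the TCP and whose axes are the tool frame's). Camera axes: x right, y down, z forward; pixel columns grow to the right and rows downward; lengths in mm; the calibration is good to about 2 mm. The wrist camera is an equidistant fisheye: a pixel r from the principal point sees the ray r / f radians off the axis. A picture is of the moment at which its call begins: read the wrist's pose just before it. camera_info takes no time and is no camera call.
- close_job(): hands the job in, once; it reports no verdict.
The state is a dict: "time": time; "joint_positions": joint angles; "dq": joint speeds; "tau": joint torques, N m; "tool_pos": TCP position; "tcp_rot": TCP orientation; "contact_force": force on the tool from outside, world axes, zero at the start; "moment": the same for the moment, N m; "grip_width": finger opening in mm.
Only numpy, scipy, OpenCV 4.12 (cv2) and the standard library are available. Lean on these libraries where they do the work, as an engineer would, in place of code of your own. Each camera call takes 0.05 s, during which the arm holds its last target. There are 200 camera calls.

## Working session

There is one attempt and no reset: what is moved stays moved. The work goes in short steps, Python scripts to look and compute and a tool call to move; the robot and the scene stay as the last step left them, time stands still between calls to the robot, and variables do not carry over. Pictures are saved under pics/ and viewed, about 8 in all and at most 12, crops included, and the job is handed in when it is done.

Besides the shell and the picture viewer there is one more tool, called after ">>>" in YAML: its name, and indented under it one key for each argument. carry_out: Moves the arm, as the interface text tells. Its arguments: {"type":"object","properties":{"rows":{"type":"array"},"hand":{"type":"number"}},"required":["rows"]}

```bash
mkdir -p pics
python3 - <<'E'
from plant import *
import cv2,numpy as np
o=get_obs();print({k:np.round(v,3).tolist() for k,v in o.items()})
for n in ("top","scene"):
    im=capture(n);cv2.imwrite(f"pics/{n}0.png",im[...,::-1]);i=camera_info(n);print(n,np.round(i["camera_matrix"],1).tolist(),np.round(i["pose"],3).tolist())
i=camera_info("wrist");print({k:np.round(v,3).tolist() if not isinstance(v,str) else v for k,v in i.items()})
E
```

```text
{'time': 0.0, 'joint_positions': [1.128, 0.343, 1.525, -0.0, 1.275, -0.146], 'dq': [0.001, -0.001, 0.002, 0.001, -0.0, 0.001], 'tau': [-0.002, -43.125, -24.422, 0.072, 0.056, -0.0], 'tool_pos': [153.349, 501.659, 226.034], 'tcp_rot': [3.014, 1.569, -1.995], 'contact_force': [-0.126, 0.214, -0.403], 'moment': [-0.005, 0.0, 0.006], 'grip_width': 92.144}
top [[375.5, 0.0, 321.7], [0.0, 375.5, 193.9], [0.0, 0.0, 1.0]] [[0.006, -0.998, 0.056, 555.796], [-1.0, -0.006, -0.0, 7.676], [0.001, -0.056, -0.998, 1132.948], [0.0, 0.0, 0.0, 1.0]]
scene [[440.1, 0.0, 320.2], [0.0, 440.1, 196.1], [0.0, 0.0, 1.0]] [[-0.902, -0.319, 0.291, 184.682], [-0.432, 0.658, -0.617, 923.87], [0.005, -0.682, -0.731, 1147.186], [0.0, 0.0, 0.0, 1.0]]
{'camera_matrix': [[309.707, 0.0, 323.446], [0.0, 309.707, 190.059], [0.0, 0.0, 1.0]], 'mount': [[0.0, -0.255, 0.967, -156.907], [-0.0, -0.967, -0.255, 68.668], [1.0, 0.0, -0.0, 0.5], [0.0, 0.0, 0.0, 1.0]]}
```

View pics/top0.png

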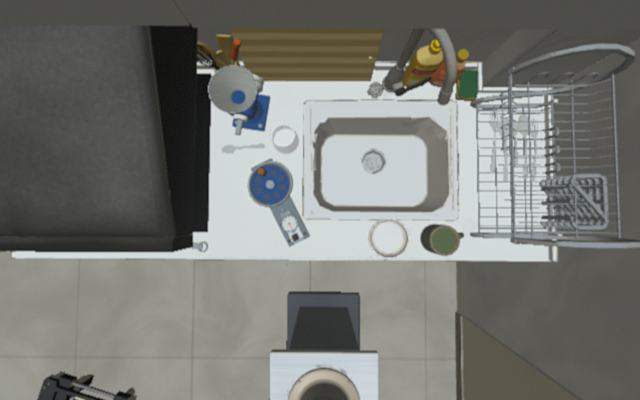

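The top view shows the wheel at about (270,185), the handle at (262,171), the dial at (291,223) and the post near (296,238). I'll zoom in on that area.

```bash
cat > h.py <<'E'
from plant import *
import cv2,numpy as np
from scipy.spatial.transform import Rotation as R
def px2w(n,u,v,z):
    i=camera_info(n);T=np.array(i["pose"]);d=T[:3,:3]@np.linalg.inv(i["camera_matrix"])@[u,v,1]
    return T[:3,3]+d*(z-T[2,3])/d[2]
def w2px(n,p):
    i=camera_info(n);T=np.array(i["pose"]);q=np.array(i["camera_matrix"])@(T[:3,:3].T@(np.array(p)-T[:3,3]));return q[:2]/q[2]
def toolT(o):
    T=np.eye(4);T[:3,:3]=R.from_euler('xyz',o["tcp_rot"]).as_matrix();T[:3,3]=o["tool_pos"];return T
def wrist_w2px(o,p):
    i=camera_info("wrist");T=toolT(o)@np.array(i["mount"]);c=T[:3,:3].T@(np.array(p)-T[:3,3])
    th=np.arctan2(np.hypot(c[0],c[1]),c[2]);K=np.array(i["camera_matrix"]);r=K[0,0]*th
    return K[:2,2]+r*c[:2]/np.hypot(c[0],c[1])
def wrist_px2w(o,u,v,z):
    i=camera_info("wrist");T=toolT(o)@np.array(i["mount"]);K=np.array(i["camera_matrix"])
    e=np.array([u,v])-K[:2,2];r=np.hypot(*e);th=r/K[0,0];d=T[:3,:3]@np.r_[e/r*np.sin(th),np.cos(th)]
    return T[:3,3]+d*(z-T[2,3])/d[2]
E
python3 - <<'E'
from h import *
im=cv2.imread("pics/top0.png")[145:255,220:330]
cv2.imwrite("pics/a.png",np.hstack([cv2.resize(im,(550,550),interpolation=cv2.INTER_CUBIC)]))
for u,v,z in((270,185,57),(262,171,104),(291,223,58),(296,238,93)):print(np.round(px2w("top",u,v,z)))
print(toolT(get_obs()).round(2))
E
```

```text
[640. 156.  57.]
[675. 172. 104.]
[532.  94.  58.]
[492.  77.  93.]
[[-0.0000e+00 -9.6000e-01  2.9000e-01  1.5339e+02]
 [-0.0000e+00  2.9000e-01  9.6000e-01  5.0173e+02]
 [-1.0000e+00  0.0000e+00 -0.0000e+00  2.2613e+02]
 [ 0.0000e+00  0.0000e+00  0.0000e+00  1.0000e+00]]
```

View pics/a.png

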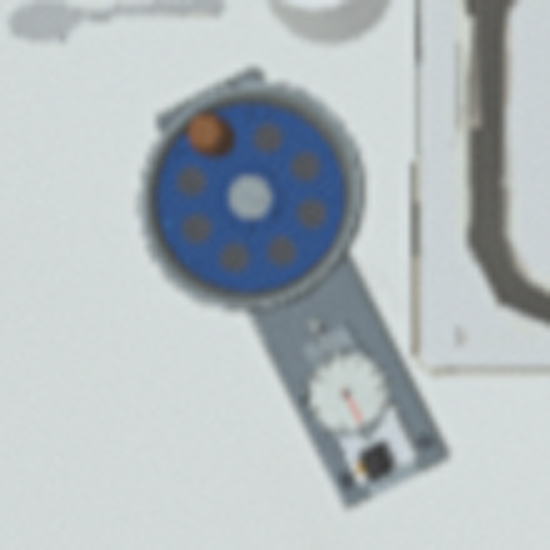

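Run:
```python
from h import *
hub=px2w("top",270,184.4,59);d=px2w("top",289.4,223.8,58);p=px2w("top",295.4,237.2,93);h=px2w("top",261.6,171.4,104)
print(hub,d,p,h)
s=(hub-p)[:2];print(np.hypot(*s),np.hypot(*(hub-d)[:2]),np.hypot(*(h-hub)[:2]),np.degrees(np.arctan2(s[1],s[0])),np.degrees(np.arctan2(*(hub-d)[[1,0]])))
```

```text
[641.99743415 155.57133869  59.        ] [529.59527697  98.8339813   58.        ] [493.71499769  78.9449689   93.        ] [674.15394053 172.97982479 104.        ]
166.91099876814732 125.91017696093888 36.56632727646485 27.32809307819837 26.783323399001716
```

>>> carry_out:
  rows:
    - [15,-32,0,0]
    - [30,-64,0,7]
    - [45,-96,0,14]
    - [60,-128,0,21]
    - [75,-160,0,28]
    - [97,-200,0,35]
    - [120,-230,0,42]
    - [145,-258,0,45]
    - [170,-285,0,45]
    - [195,-310,0,45]
    - [220,-335,0,45]
    - [245,-360,0,45]
    - [270,-385,0,45]
    - [290,-405,0,45]
    - [305,-415,-10,45]
    - [305,-415,-20,45]
    - [305,-415,-20,45]
  hand: 60

```text
time: 1.52
tool_pos: [457.7, 85.8, 204.0]
tcp_rot: [1.416, 1.567, -2.81]
contact_force: [-0.5, 0.6, -0.7]
grip_width: 60.2
```

Run:
```python
from h import *
o=get_obs();im=capture("wrist");cv2.imwrite("pics/w1.png",im[...,::-1])
T=toolT(o);print(T.round(3))
for p in([642,155.6,59],[529.6,98.8,58],[493.7,79,93],[674,173,104]):print(wrist_w2px(o,p).round())
```

```text
[[-4.00000e-03 -8.84000e-01 -4.68000e-01  4.57737e+02]
 [-1.00000e-03 -4.68000e-01  8.84000e-01  8.57760e+01]
 [-1.00000e+00  4.00000e-03  1.00000e-03  2.03985e+02]
 [ 0.00000e+00  0.00000e+00  0.00000e+00  1.00000e+00]]
[303. 333.]
[302. 243.]
[298. 218.]
[303. 378.]
```

View pics/w1.png

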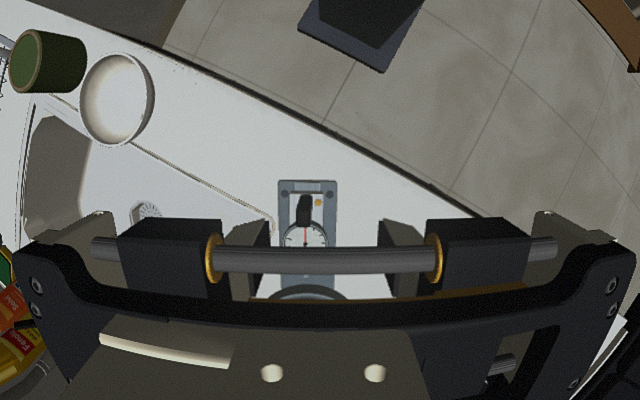

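The wrist view shows the post's dark top near (305,200–225), the dial at about (303,240), and the stand centred near column 308. I'll come down above the post and look closer.

>>> carry_out:
  rows:
    - [10,-1,-20,-0.5]
    - [20,-2,-45,-0.5]
    - [31,-4,-70,-0.5]
    - [31,-4,-90,-0.5]
    - [31,-4,-98,-0.5]
    - [31,-4,-98,-0.5]
    - [31,-4,-98,-0.5]
  hand: 60

```text
time: 2.15
tool_pos: [488.5, 82.8, 107.8]
tcp_rot: [1.493, 1.568, -2.739]
contact_force: [1.1, -0.3, 0.4]
grip_width: 60.0
```

Run:
```python
from h import *
o=get_obs();im=capture("wrist");cv2.imwrite("pics/w2.png",cv2.resize(im[130:330,180:470,::-1],None,fx=2.7,fy=2.7,interpolation=cv2.INTER_CUBIC))
T=toolT(o);print(T.round(3))
for p in([642,155.6,59],[529.6,98.8,58],[493.7,79,93],[674,173,104]):print(wrist_w2px(o,p).round(),((wrist_w2px(o,p)-[180,130])*2.7).round())
```

```text
[[-3.00000e-03 -8.87000e-01 -4.61000e-01  4.88494e+02]
 [-1.00000e-03 -4.61000e-01  8.87000e-01  8.28120e+01]
 [-1.00000e+00  3.00000e-03  0.00000e+00  1.07761e+02]
 [ 0.00000e+00  0.00000e+00  0.00000e+00  1.00000e+00]]
[316. 377.] [368. 666.]
[316. 264.] [368. 363.]
[313. 232.] [359. 275.]
[317. 433.] [369. 819.]
```

View pics/w2.png

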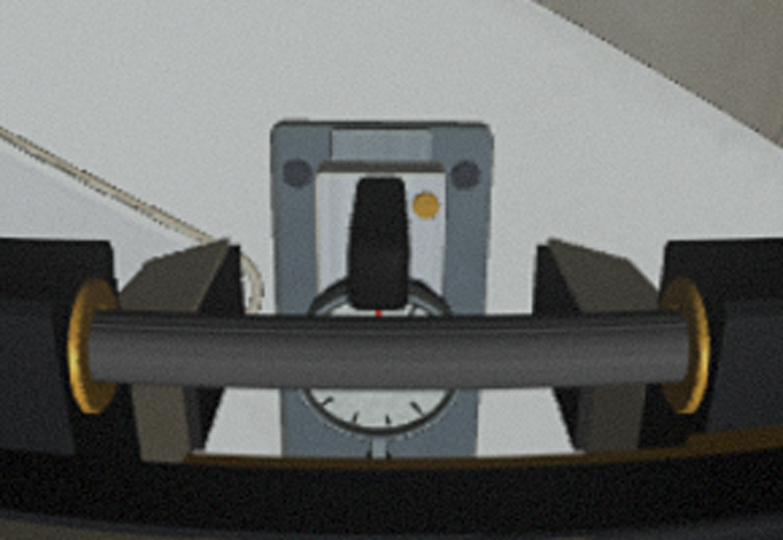

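The post's top face is centred near crop (380,275), about 1.5 mm off the jaw centre. I'll descend, grip it and push the first 8 mm. In the top view, the plunger tip was about 83 mm from the axis.

>>> carry_out:
  rows:
    - [3,0,-20,0]
    - [3,0,-40,0]
    - [3,0,-46,0]
    - [3,0,-46,0]
  hand: 60

```text
time: 2.53
tool_pos: [491.5, 82.9, 62.3]
tcp_rot: [1.55, 1.568, -2.683]
contact_force: [-0.4, -0.2, -0.2]
grip_width: 60.2
```

>>> carry_out:
  rows:
    - [0,0,0,0]
    - [0,0,0,0]
    - [0,0,0,0]
    - [0,0,0,0]
    - [0,0,0,0]
    - [0,0,0,0]
    - [1.8,0.9,0,0]
    - [3.6,1.8,0,0]
    - [5.3,2.8,0,0]
    - [7.1,3.7,0,0]
    - [7.1,3.7,0,0]
    - [7.1,3.7,0,0]
  hand: 5

```text
time: 3.53
tool_pos: [497.9, 85.2, 62.3]
tcp_rot: [1.709, 1.565, -2.524]
contact_force: [-4.0, -8.5, 4.8]
grip_width: 13.6
```

Run:
```python
from h import *
o=get_obs();im=capture("wrist");t=capture("top")
cv2.imwrite("pics/w3.png",np.hstack([cv2.resize(im[180:330,230:410,::-1],(540,450),interpolation=cv2.INTER_CUBIC),cv2.resize(t[195:245,265:293+17,::-1][:, :28],(252,450),interpolation=cv2.INTER_CUBIC)]))
print({k:np.round(o[k],2).tolist() for k in("time","tool_pos","contact_force","grip_width")})
```

```text
{'time': 3.53, 'tool_pos': [497.92, 85.19, 62.35], 'contact_force': [-4.0, -8.46, 4.81], 'grip_width': 13.59}
```

View pics/w3.png

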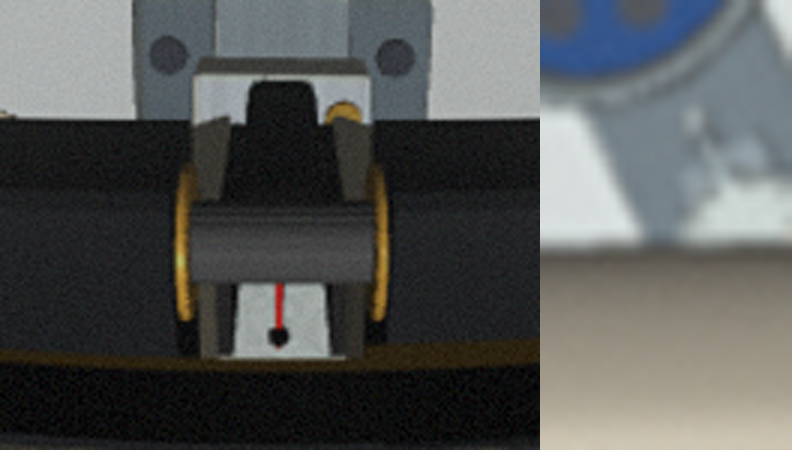

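The needle shows clearly between the fingers, with its pivot at crop (279,336), and it points at the post (free). I'll push in small steps, reading the needle by code.

```bash
cat >> h.py <<'E'
def needle(im,piv,rad=45):
    f=im.astype(float);m=(f[...,0]>90)&(f[...,0]>1.7*f[...,1])&(f[...,0]>1.7*f[...,2])
    v,u=np.nonzero(m);k=np.hypot(u-piv[0],v-piv[1])<rad;u,v=u[k]-piv[0],v[k]-piv[1]
    if len(u)<3:return len(u),None
    return len(u),np.degrees(np.arctan2(u.mean(),-v.mean())),(u.mean()+piv[0],v.mean()+piv[1])
def st():
    o=get_obs();print({k:np.round(o[k],2).tolist() for k in("time","tool_pos","contact_force","grip_width")});return o
E
python3 -c "
from h import *
print(needle(capture('wrist'),(323,292)))"
```

```text
(31, np.float64(-2.5791475002834177), (np.float64(322.51612903225805), np.float64(281.258064516129)))
```

>>> carry_out:
  rows:
    - [0.9,0.5,0,0]
    - [1.8,0.9,0,0]
    - [2.7,1.4,0,0]
    - [2.7,1.4,0,0]
    - [2.7,1.4,0,0]

```text
time: 4.1
tool_pos: [499.3, 85.8, 62.3]
tcp_rot: [1.605, 1.562, -2.628]
contact_force: [-6.5, -4.6, 5.9]
grip_width: 13.9
```

```bash
python3 -c "
from h import *
st();print(needle(capture('wrist'),(323,292)))"
```

```text
{'time': 4.1, 'tool_pos': [499.28, 85.8, 62.33], 'contact_force': [-6.46, -4.63, 5.92], 'grip_width': 13.92}
(46, np.float64(-0.2427772737668229), (np.float64(322.95652173913044), np.float64(281.7391304347826)))
```

>>> carry_out:
  rows:
    - [0.9,0.5,0,0]
    - [1.8,0.9,0,0]
    - [2.7,1.4,0,0]
    - [3.5,1.8,0,0]
    - [3.5,1.8,0,0]

```text
time: 4.57
tool_pos: [501.4, 86.9, 62.3]
tcp_rot: [1.553, 1.558, -2.681]
contact_force: [-7.3, -4.9, 5.7]
grip_width: 13.8
```

```bash
python3 -c "
from h import *
st();print(needle(capture('wrist'),(323,292)))"
```

```text
{'time': 4.57, 'tool_pos': [501.35, 86.86, 62.33], 'contact_force': [-7.35, -4.95, 5.71], 'grip_width': 13.78}
(45, np.float64(-0.12321654018477915), (np.float64(322.97777777777776), np.float64(281.6666666666667)))
```

>>> carry_out:
  rows:
    - [0.9,0.5,0,0]
    - [1.8,0.9,0,0]
    - [2.7,1.4,0,0]
    - [2.7,1.4,0,0]

```text
time: 4.95
tool_pos: [502.7, 87.5, 62.3]
tcp_rot: [1.528, 1.555, -2.706]
contact_force: [-6.8, -6.2, 7.0]
grip_width: 13.7
```

```bash
python3 -c "
from h import *
st();print(needle(capture('wrist'),(323,292)))"
```

```text
{'time': 4.95, 'tool_pos': [502.66, 87.53, 62.34], 'contact_force': [-6.77, -6.21, 7.04], 'grip_width': 13.75}
(46, np.float64(0.0), (np.float64(323.0), np.float64(281.82608695652175)))
```

>>> carry_out:
  rows:
    - [0.9,0.5,0,0]
    - [1.8,0.9,0,0]
    - [2.7,1.4,0,0]
    - [3.5,1.8,0,0]
    - [3.5,1.8,0,0]

```text
time: 5.42
tool_pos: [504.7, 88.6, 62.3]
tcp_rot: [1.512, 1.551, -2.722]
contact_force: [-6.4, -5.1, 5.5]
grip_width: 13.9
```

```bash
python3 -c "
from h import *
st();print(needle(capture('wrist'),(323,292)))"
```

```text
{'time': 5.42, 'tool_pos': [504.73, 88.57, 62.33], 'contact_force': [-6.4, -5.11, 5.47], 'grip_width': 13.92}
(47, np.float64(-0.25074579312776496), (np.float64(322.9574468085106), np.float64(282.27659574468083)))
```

>>> carry_out:
  rows:
    - [0.9,0.5,0,0]
    - [1.8,0.9,0,0]
    - [2.7,1.4,0,0]
    - [3.5,1.8,0,0]
    - [3.5,1.8,0,0]

```text
time: 5.88
tool_pos: [506.8, 89.6, 62.3]
tcp_rot: [1.504, 1.547, -2.73]
contact_force: [-6.6, -4.6, 6.0]
grip_width: 13.9
```

```bash
python3 -c "
from h import *
st();print(needle(capture('wrist'),(323,292)))"
```

```text
{'time': 5.88, 'tool_pos': [506.8, 89.61, 62.34], 'contact_force': [-6.63, -4.6, 5.96], 'grip_width': 13.93}
(48, np.float64(-0.36034606338723113), (np.float64(322.9375), np.float64(282.0625)))
```

>>> carry_out:
  rows:
    - [0.9,0.5,0,0]
    - [1.8,0.9,0,0]
    - [2.7,1.4,0,0]
    - [2.7,1.4,0,0]

```text
time: 6.27
tool_pos: [508.0, 90.2, 62.3]
tcp_rot: [1.496, 1.543, -2.738]
contact_force: [-6.9, -5.7, 6.9]
grip_width: 14.0
```

```bash
python3 -c "
from h import *
st();print(needle(capture('wrist'),(323,292)))"
```

```text
{'time': 6.27, 'tool_pos': [507.96, 90.19, 62.3], 'contact_force': [-6.87, -5.67, 6.88], 'grip_width': 13.98}
(44, np.float64(19.909717640426393), (np.float64(326.6136363636364), np.float64(282.02272727272725)))
```

>>> carry_out:
  rows:
    - [0.9,0.5,0,0]
    - [1.6,0.8,0,0]
    - [2.2,1.2,0,0]
    - [2.2,1.2,0,0]

```text
time: 6.65
tool_pos: [508.5, 90.5, 62.3]
tcp_rot: [1.495, 1.539, -2.74]
contact_force: [-7.7, -5.3, 6.7]
grip_width: 13.5
```

```bash
python3 -c "
from h import *
st();print(needle(capture('wrist'),(323,292)))"
```

```text
{'time': 6.65, 'tool_pos': [508.46, 90.48, 62.31], 'contact_force': [-7.72, -5.25, 6.7], 'grip_width': 13.47}
(48, np.float64(40.48037126839795), (np.float64(330.6458333333333), np.float64(283.0416666666667)))
```

The needle reads about 40°, or 1.4 mm, which is a good first setting. I'll relax the arm, release, rise and go above the handle.

>>> carry_out:
  rows:
    - [0,0,0,0]
    - [0,0,0,0]
    - [0,0,0,0]
    - [0,0,0,0]
  hand: 60

```text
time: 7.03
tool_pos: [508.8, 90.7, 62.3]
tcp_rot: [1.495, 1.539, -2.739]
contact_force: [1.4, -0.5, -0.1]
grip_width: 35.7
```

>>> carry_out:
  rows:
    - [0,0,20,0]
    - [0,0,45,0]
    - [5,3,68,0]
    - [30,15,80,0]
    - [60,30,80,0]
    - [90,45,80,0]
    - [120,60,80,0]
    - [143,72,78,0]
    - [155,80,78,0]
    - [155,80,78,0]
    - [155,80,78,0]
  hand: 60

```text
time: 7.95
tool_pos: [663.5, 170.9, 139.3]
tcp_rot: [1.487, 1.538, -2.747]
contact_force: [-0.4, -0.4, -1.2]
grip_width: 59.9
```

Run:
```python
from h import *
o=st();im=capture("wrist");cv2.imwrite("pics/w4.png",im[...,::-1])
print(toolT(o).round(3)[:3,:3].tolist())
for p in([642,155.6,59],[546,107,58],[674,173,104]):print(wrist_w2px(o,p).round())
```

```text
{'time': 7.95, 'tool_pos': [663.52, 170.93, 139.27], 'contact_force': [-0.4, -0.36, -1.23], 'grip_width': 59.92}
[[-0.03, -0.887, -0.461], [-0.013, -0.461, 0.887], [-0.999, 0.032, 0.003]]
[318. 168.]
[319.  32.]
[318. 232.]
```

View pics/w4.png

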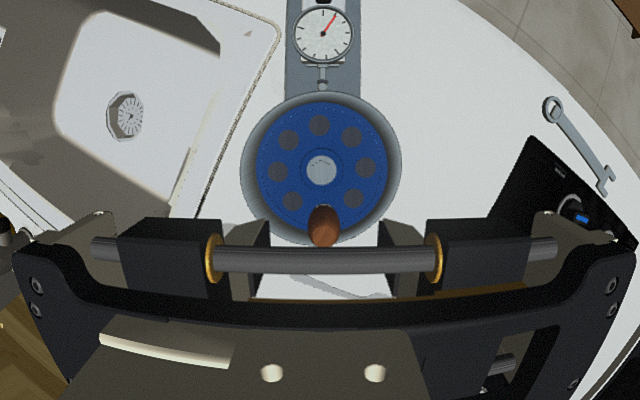

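The dial is now fully visible at (323,34), with its needle clockwise of the post. The hub is at (321,169), and the handle's top, near (324,237), is in line with the jaws.

Run:
```python
from h import *
o=get_obs()
print(wrist_px2w(o,321,169,59),wrist_px2w(o,324,237,104),wrist_px2w(o,323,34,58))
print(needle(capture("wrist"),(323,34),30))
```

```text
[641.30971618 157.91506444  59.        ] [674.98282697 177.82970072 104.        ] [545.69982597 110.08692816  58.        ]
(36, np.float64(33.508061214696546), (np.float64(329.69444444444446), np.float64(23.88888888888889)))
```

>>> carry_out:
  rows:
    - [5,2,-15,0]
    - [11,4.5,-35,0]
    - [11,4.5,-55,0]
    - [11,4.5,-69,0]
    - [11,4.5,-69,0]
  hand: 60

```text
time: 8.47
tool_pos: [671.3, 174.0, 66.5]
tcp_rot: [1.444, 1.531, -2.791]
contact_force: [-0.7, -0.5, -0.3]
grip_width: 60.0
```

>>> carry_out:
  rows:
    - [0,0,0,0]
    - [0,0,0,0]
    - [0,0,0,0]
    - [0,0,0,0]
    - [0,0,0,0]
    - [0,0,0,0]
  hand: 15

```text
time: 8.97
tool_pos: [671.5, 174.3, 67.3]
tcp_rot: [1.436, 1.532, -2.798]
contact_force: [-0.4, 2.0, 1.7]
grip_width: 24.5
```

Run:
```python
from h import *
o=st();im=capture("wrist");cv2.imwrite("pics/w5.png",im[...,::-1])
print(wrist_w2px(o,[545.7,110,58]),wrist_w2px(o,[641.4,157.3,59]))
import json
c=np.array([641.4,157.3]);p=o["tool_pos"][:2]-c;print(p,np.hypot(*p),np.degrees(np.arctan2(p[1],p[0])))
```

```text
{'time': 8.97, 'tool_pos': [671.48, 174.27, 67.33], 'contact_force': [-0.42, 2.02, 1.75], 'grip_width': 24.48}
[323.69655347 -13.60835492] [320.10963718 172.72802801]
[30.08277858 16.97221599] 34.54026176609141 29.430986677945747
```

View pics/w5.png

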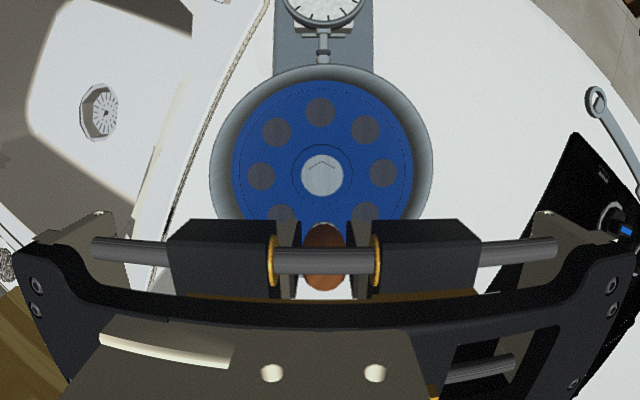

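The handle is held. The dial is now half out of the top of the wrist frame, so at far handle angles I'll use the top camera. I'll write a reader for both cameras that takes the needle's principal axis in world coordinates.

```bash
cat >> h.py <<'E'
C=np.array([641.4,157.3]);D=np.array([545.7,109.5,58.])
def redline(im,uv0,rad,f):
    """mm pressed, from the weighted axis of the red pixels near uv0; f maps pixel to world"""
    a=im.astype(float);w=np.clip(a[...,0]-np.maximum(a[...,1],a[...,2])-25,0,None)
    v,u=np.nonzero(w);k=np.hypot(u-uv0[0],v-uv0[1])<rad;u,v=u[k],v[k]
    if len(u)<4:return None
    w=w[v,u];P=np.array([f(x,y)[:2] for x,y in zip(u,v)]);m=np.average(P,axis=0,weights=w)
    d=np.linalg.eigh(np.cov(P.T,aweights=w))[1][:,1]
    if d@(m-D[:2])<0:d=-d
    ang=lambda d:round(float(((np.radians(207)-np.arctan2(d[1],d[0])+1)%(2*np.pi)-1)/.5),2)
    return ang(d),ang(m-D[:2]),len(u)   # by axis, by centroid from the dial centre
def read():
    o=get_obs();w=capture("wrist");t=capture("top")
    uv=wrist_w2px(o,D);p=o["tool_pos"][:2]-C
    np.savez(f"log_{o['time']:.2f}.npz",w=w,t=t,tool_pos=o["tool_pos"],tcp_rot=o["tcp_rot"])
    print(round(float(o["time"]),2),"th",np.degrees(np.arctan2(p[1],p[0])).round(1),"r",np.hypot(*p).round(1),"F",np.round(o["contact_force"],1).tolist(),"uv",uv.round().tolist(),
     "W",redline(w,uv,28,lambda x,y:wrist_px2w(o,x,y,58)),"T",redline(t,w2px("top",D),10,lambda x,y:px2w("top",x,y,58)),flush=True)
E
python3 - <<'E'
from h import *
read()
z=np.radians(29.4)
th=29.4
for k in range(18):
    print(th+20*k,[[round(38*(np.cos(np.radians(th+20*k+a))-np.cos(np.radians(th+20*k))),1),round(38*(np.sin(np.radians(th+20*k+a))-np.sin(np.radians(th+20*k))),1)] for a in(5,10,15,20)])
E
```

```text
9.02 th 29.3 r 34.6 F [-0.5, 1.6, 2.0] uv [323.0, -14.0] W None T (0.92, 0.75, 4)
29.4 [[np.float64(-1.8), np.float64(2.8)], [np.float64(-3.7), np.float64(5.5)], [np.float64(-6.0), np.float64(7.9)], [np.float64(-8.4), np.float64(10.2)]]
49.4 [[np.float64(-2.6), np.float64(2.0)], [np.float64(-5.4), np.float64(3.9)], [np.float64(-8.3), np.float64(5.4)], [np.float64(-11.4), np.float64(6.7)]]
69.4 [[np.float64(-3.2), np.float64(1.0)], [np.float64(-6.4), np.float64(1.8)], [np.float64(-9.7), np.float64(2.2)], [np.float64(-13.0), np.float64(2.4)]]
89.4 [[np.float64(-3.3), np.float64(-0.1)], [np.float64(-6.6), np.float64(-0.5)], [np.float64(-9.8), np.float64(-1.2)], [np.float64(-13.0), np.float64(-2.2)]]
109.4 [[np.float64(-3.1), np.float64(-1.2)], [np.float64(-6.0), np.float64(-2.7)], [np.float64(-8.8), np.float64(-4.5)], [np.float64(-11.5), np.float64(-6.5)]]
129.4 [[np.float64(-2.5), np.float64(-2.2)], [np.float64(-4.7), np.float64(-4.6)], [np.float64(-6.8), np.float64(-7.2)], [np.float64(-8.6), np.float64(-10.0)]]
149.4 [[np.float64(-1.6), np.float64(-2.9)], [np.float64(-2.9), np.float64
[... 1085 characters left out ...]
.float64(2.7)], [np.float64(8.8), np.float64(4.5)], [np.float64(11.5), np.float64(6.5)]]
309.4 [[np.float64(2.5), np.float64(2.2)], [np.float64(4.7), np.float64(4.6)], [np.float64(6.8), np.float64(7.2)], [np.float64(8.6), np.float64(10.0)]]
329.4 [[np.float64(1.6), np.float64(2.9)], [np.float64(2.9), np.float64(6.0)], [np.float64(3.9), np.float64(9.1)], [np.float64(4.6), np.float64(12.4)]]
349.4 [[np.float64(0.5), np.float64(3.3)], [np.float64(0.6), np.float64(6.6)], [np.float64(0.5), np.float64(9.9)], [np.float64(0.1), np.float64(13.2)]]
369.4 [[np.float64(-0.7), np.float64(3.2)], [np.float64(-1.6), np.float64(6.4)], [np.float64(-2.9), np.float64(9.5)], [np.float64(-4.4), np.float64(12.4)]]
```

>>> carry_out:
  rows:
    - [-1.8,2.8,0,0]
    - [-3.7,5.5,0,0]
    - [-6,7.9,0,0]
    - [-8.4,10.2,0,0]
    - [-8.4,10.2,0,0]

```text
time: 9.53
tool_pos: [662.6, 185.2, 67.4]
tcp_rot: [1.432, 1.532, -2.801]
contact_force: [1.2, 0.5, 0.3]
grip_width: 23.2
```

```bash
python3 -c "
from h import *
read()"
```

```text
9.53 th 52.7 r 35.0 F [1.2, 0.5, 0.3] uv [298.0, -9.0] W None T (2.44, 2.0, 5)
```

>>> carry_out:
  rows:
    - [-2.6,2,0,0]
    - [-5.4,3.9,0,0]
    - [-8.3,5.4,0,0]
    - [-11.4,6.7,0,0]
    - [-11.4,6.7,0,0]

```text
time: 10.05
tool_pos: [650.3, 192.1, 67.4]
tcp_rot: [1.413, 1.531, -2.821]
contact_force: [1.0, -1.6, 0.5]
grip_width: 23.6
```

```bash
python3 -c "
from h import *
read()"
```

```text
10.05 th 75.6 r 35.9 F [1.0, -1.6, 0.5] uv [277.0, 4.0] W (3.51, 3.61, 74) T None
```

>>> carry_out:
  rows:
    - [-3.2,0.7,0,0]
    - [-6.5,1.2,0,0]
    - [-9.8,1.3,0,0]
    - [-13.1,1.1,0,0]
    - [-13.1,1.1,0,0]

```text
time: 10.57
tool_pos: [636.1, 193.9, 67.4]
tcp_rot: [1.375, 1.529, -2.859]
contact_force: [0.7, 2.8, -0.8]
grip_width: 23.5
```

```bash
python3 -c "
from h import *
read()"
```

```text
10.57 th 98.2 r 37.0 F [0.7, 2.8, -0.8] uv [262.0, 23.0] W (3.82, 3.83, 74) T (4.07, 4.2, 4)
```

>>> carry_out:
  rows:
    - [-3.3,-0.4,0,0]
    - [-6.5,-1.1,0,0]
    - [-9.7,-2.1,0,0]
    - [-12.7,-3.4,0,0]
    - [-12.7,-3.4,0,0]

```text
time: 11.08
tool_pos: [622.2, 190.5, 67.4]
tcp_rot: [1.361, 1.526, -2.872]
contact_force: [-0.3, 3.1, 1.2]
grip_width: 23.3
```

```bash
python3 -c "
from h import *
read()"
```

```text
11.08 th 120.1 r 38.4 F [-0.3, 3.1, 1.2] uv [256.0, 47.0] W (3.09, 3.12, 77) T None
```

>>> carry_out:
  rows:
    - [-2.9,-1.5,0,0]
    - [-5.7,-3.3,0,0]
    - [-8.4,-5.3,0,0]
    - [-10.8,-7.6,0,0]
    - [-10.8,-7.6,0,0]

```text
time: 11.6
tool_pos: [610.5, 182.1, 67.4]
tcp_rot: [1.37, 1.524, -2.864]
contact_force: [-1.7, 1.0, 1.7]
grip_width: 23.4
```

```bash
sed -i 's/\[:2\]-C$/[:2]-C+[3.1,1.6]/' h.py; python3 -c "
from h import *
read()"
```

```text
11.6 th 136.6 r 38.3 F [-1.7, 1.0, 1.7] uv [259.0, 72.0] W (1.71, 1.83, 81) T (1.91, 1.42, 6)
```

>>> carry_out:
  rows:
    - [-2.2,-2.4,0,0]
    - [-4.3,-5.1,0,0]
    - [-6,-7.9,0,0]
    - [-7.6,-10.8,0,0]
    - [-7.6,-10.8,0,0]

```text
time: 12.12
tool_pos: [602.8, 170.2, 67.4]
tcp_rot: [1.391, 1.523, -2.843]
contact_force: [1.3, -1.3, 0.3]
grip_width: 23.5
```

```bash
python3 -c "
from h import *
read()"
```

```text
12.12 th 157.8 r 38.3 F [1.3, -1.3, 0.3] uv [272.0, 93.0] W (0.62, 0.78, 82) T (0.92, 0.38, 4)
```

>>> carry_out:
  rows:
    - [-1.3,-3.1,0,0]
    - [-2.3,-6.2,0,0]
    - [-3,-9.5,0,0]
    - [-3.4,-12.7,0,0]
    - [-3.4,-12.7,0,0]

```text
time: 12.63
tool_pos: [600.0, 156.7, 67.5]
tcp_rot: [1.414, 1.524, -2.821]
contact_force: [5.3, -1.7, -1.7]
grip_width: 23.5
```

```bash
python3 -c "
from h import *
read()"
```

```text
12.63 th 178.6 r 38.3 F [5.3, -1.7, -1.7] uv [291.0, 108.0] W (0.47, 0.58, 85) T (0.88, 0.18, 5)
```

>>> carry_out:
  rows:
    - [0.1,-3.3,0,0]
    - [0.6,-6.6,0,0]
    - [1.3,-9.8,0,0]
    - [2.3,-13,0,0]
    - [2.3,-13,0,0]

```text
time: 13.15
tool_pos: [602.4, 142.9, 67.4]
tcp_rot: [1.428, 1.523, -2.806]
contact_force: [2.5, 1.2, 0.4]
grip_width: 23.3
```

```bash
python3 -c "
from h import *
read()"
```

```text
13.15 th -160.4 r 38.2 F [2.5, 1.2, 0.4] uv [316.0, 116.0] W (1.38, 1.35, 87) T None
```

>>> carry_out:
  rows:
    - [1.3,-3.1,0,0]
    - [2.8,-6,0,0]
    - [4.6,-8.8,0,0]
    - [6.6,-11.4,0,0]
    - [6.6,-11.4,0,0]

```text
time: 13.67
tool_pos: [609.3, 131.1, 67.4]
tcp_rot: [1.44, 1.523, -2.794]
contact_force: [2.3, 2.7, 0.1]
grip_width: 23.0
```

```bash
python3 -c "
from h import *
read()"
```

```text
13.67 th -139.7 r 38.0 F [2.3, 2.7, 0.1] uv [341.0, 115.0] W (3.06, 2.91, 80) T None
```

>>> carry_out:
  rows:
    - [2.2,-2.4,0,0]
    - [4.7,-4.7,0,0]
    - [7.3,-6.7,0,0]
    - [10.1,-8.5,0,0]
    - [10.1,-8.5,0,0]

```text
time: 14.18
tool_pos: [619.2, 123.0, 67.4]
tcp_rot: [1.432, 1.523, -2.803]
contact_force: [0.6, 5.1, 1.4]
grip_width: 23.6
```

```bash
python3 -c "
from h import *
read()"
```

```text
14.18 th -120.3 r 37.9 F [0.6, 5.1, 1.4] uv [362.0, 106.0] W (4.69, 4.61, 91) T None
```

>>> carry_out:
  rows:
    - [2.9,-1.5,0,0]
    - [6,-2.8,0,0]
    - [9.2,-3.8,0,0]
    - [12.4,-4.5,0,0]
    - [12.4,-4.5,0,0]

```text
time: 14.7
tool_pos: [631.2, 118.6, 67.4]
tcp_rot: [1.429, 1.522, -2.806]
contact_force: [-0.9, 4.7, 3.9]
grip_width: 23.3
```

```bash
python3 -c "
from h import *
read()"
```

```text
14.7 th -100.8 r 37.8 F [-0.9, 4.7, 3.9] uv [379.0, 91.0] W (5.67, 5.71, 89) T (5.45, 5.89, 4)
```

>>> carry_out:
  rows:
    - [3.3,-0.4,0,0]
    - [6.6,-0.6,0,0]
    - [9.9,-0.4,0,0]
    - [13.2,0,0,0]
    - [13.2,0,0,0]

```text
time: 15.22
tool_pos: [644.0, 118.4, 67.4]
tcp_rot: [1.433, 1.521, -2.801]
contact_force: [-2.0, 3.0, 4.5]
grip_width: 23.6
```

```bash
python3 -c "
from h import *
read()"
```

```text
15.22 th -81.2 r 37.8 F [-2.0, 3.0, 4.5] uv [390.0, 71.0] W (5.62, 5.71, 85) T (5.49, 5.71, 4)
```

>>> carry_out:
  rows:
    - [3.2,0.7,0,0]
    - [6.4,1.7,0,0]
    - [9.5,3,0,0]
    - [12.4,4.5,0,0]
    - [12.4,4.5,0,0]

```text
time: 15.73
tool_pos: [656.5, 122.7, 67.4]
tcp_rot: [1.443, 1.521, -2.791]
contact_force: [-1.2, 2.6, 3.1]
grip_width: 23.4
```

```bash
python3 -c "
from h import *
read()"
```

```text
15.73 th -61.1 r 37.7 F [-1.2, 2.6, 3.1] uv [393.0, 49.0] W (4.52, 4.61, 81) T None
```

The profile shows a lower peak of about 3.85 mm with the handle near +92°. The highest peak is about 5.75 mm near −91°, and the 2 mm difference between them is as expected. I'll turn back to −91°.

>>> carry_out:
  rows:
    - [-2.9,-1.5,0,0]
    - [-6,-2.7,0,0]
    - [-9.2,-3.6,0,0]
    - [-12.4,-4.3,0,0]
    - [-15.7,-4.6,0,0]
    - [-19.2,-4.7,0,0]
    - [-19.2,-4.7,0,0]
    - [-19.2,-4.7,0,0]

```text
time: 16.5
tool_pos: [637.6, 118.0, 67.4]
tcp_rot: [1.447, 1.523, -2.787]
contact_force: [1.2, 3.0, 1.1]
grip_width: 23.4
```

```bash
python3 -c "
from h import *
read()
from scipy.optimize import curve_fit
t=np.radians([71.8,93.3,115,136.6,157.8,178.6,199.6,220.3,239.7,259.2,278.8,298.9]);y=np.array([3.56,3.83,3.1,1.77,.7,.52,1.36,2.98,4.65,5.69,5.67,4.57])
f=lambda t,a,b,c,d,e:a+b*np.cos(t)+c*np.sin(t)+d*np.cos(2*t)+e*np.sin(2*t)
p,_=curve_fit(f,t,y);g=np.radians(np.arange(0,360,.2));v=f(g,*p);print(np.degrees(g[v.argmax()]),v.max(),np.round(f(t,*p)-y,2))
"
```

```text
16.5 th -91.0 r 37.7 F [1.2, 3.0, 1.1] uv [386.0, 81.0] W (5.78, 5.85, 88) T None
269.0 5.798395153563188 [-0.01  0.01  0.01  0.02 -0.01 -0.04  0.01  0.05 -0.01 -0.03 -0.01  0.02]
```

The fit peaks at 269.0° (−91.0°), and the wheel is there, reading 5.8 mm. I'll release, lift and check.

>>> carry_out:
  rows:
    - [0,0,0,0]
    - [0,0,0,0]
    - [0,0,0,0]
    - [0,0,0,0]
    - [0,0,0,0]
    - [0,0,0,0]
  hand: 60

```text
time: 17.1
tool_pos: [637.5, 117.7, 67.3]
tcp_rot: [1.449, 1.522, -2.786]
contact_force: [-0.1, -0.3, -0.6]
grip_width: 57.8
```

>>> carry_out:
  rows:
    - [0,0,10,0]
    - [0,0,25,0]
    - [0,0,45,0]
    - [0,0,70,0]
    - [0,0,90,0]
    - [0,0,90,0]
    - [0,0,90,0]

```text
time: 17.68
tool_pos: [638.3, 117.8, 159.4]
tcp_rot: [1.473, 1.525, -2.762]
contact_force: [-0.9, 0.5, -0.3]
grip_width: 59.7
```

Run:
```python
from h import *
read();im=capture("wrist");cv2.imwrite("pics/w6.png",im[...,::-1]);o=get_obs()
print(wrist_w2px(o,[*(C+38*np.array([np.cos(np.radians(-91)),np.sin(np.radians(-91))])),104]),wrist_w2px(o,[*C,59]))
```

```text
17.68 th -90.1 r 37.9 F [-0.9, 0.5, -0.3] uv [364.0, 95.0] W (5.78, 5.79, 54) T None
[321.72545788 217.1145973 ] [359.8739113  221.73230948]
```

View pics/w6.png

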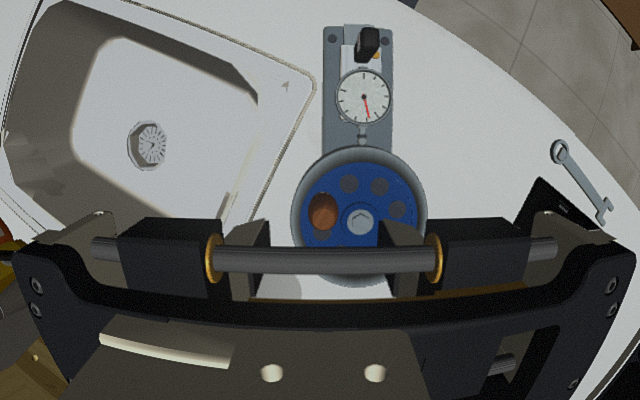

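After release the needle still reads 5.78 mm, the plunger at (362,140) bears on the rim, the handle at (323,211) is where I left it, and the gripper is clear. I'm handing in.

```bash
python3 -c "
from plant import *
print(close_job())"
```

```text
the job is handed in; nothing more can be done
None
```

The wheel is at rest with its highest spot under the plunger and the gauge still bearing on it. I handed the job in at about 18 s of the 72 s allowed.

- **Gauge:** I gripped the thumb post and slid the gauge up until the plunger bore on the rim. The first setting was about 1.2–1.4 mm.
- **Finding the high spot:** I turned the wheel about 270° by its handle and read the needle about every 20°. The lower spot read 3.85 mm with the handle near +92°. The highest read 5.8 mm near −91°, about 2 mm higher as the task said.
- **Coverage:** I did not sample the last quarter turn; a smooth two-peak fit to the wrist-camera readings agreed within 0.05 mm and put the peak at −91.0°. I turned the wheel back to that angle.
- **Last checks:** After I let go and lifted clear, the gauge still read 5.78 mm, about 3.7 N on the rim and under the 6 N limit. The handle had not moved, the gripper was clear, and I felt no contact with the other things on the worktop.
- **Disagreements:** The top camera's coarse needle readings differed from the wrist camera's by up to about 0.4 mm. Where both could see the needle, I used the wrist camera.

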